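Free the jammed specimen tube

TASK

The wide specimen tube has jammed in the rubber grips of its rack, and a straight pull only lifts the rack off its base plate. Grip it by the cap, work it loose by twisting to and fro while easing it up so that the rack stays down, then set it gently upright on the floor of the tray and let go. Leave the slim tube where it stands in the rack.

Things in the scene. Friction and masses are not known exactly. Their poses are not given: they have to be found in the camera images.
- wide_tube: jammed tube, the wider, taller one, empty, 45 g. Origin: centre of its flat foot, z to the cap. 110 mm tall; body 32 mm across; grey cap, 38 mm across on the top 24 mm, sealed on, turns with it. Stands in an end place of the rack, foot 14 mm above the table. Free once its foot has risen 40 mm. Straight pull: 14 to 20 N. While turning (0.3 N m) it slides easily: rise at most 6 mm per radian turned
- slim_tube: bystander tube of the same look, 85 mm tall, 24 mm body, 28 mm cap, standing loosely in the rack's other end place, 144 mm from the wide one centre to centre (the middle place is empty). Origin: centre of its foot, z up
- rack (a joint): rise of the purple rack (90 by 226 mm, top 58 mm above the table, 0.9 kg) on two guide posts (tops at 75 mm) above its fixed base plate, in m; 0 = down. It cannot turn or shift on the plate; it is held down only by its weight and sinks back by it. Over 0.015 counts as lifted off. In each place two sprung rubber pads, 34 mm above the tubes' feet, pinch the wide tube by dry friction
- tray: lilac tray, the top one of a fixed stack, empty. Origin: centre of the underside of the stack, on the table; x along its short side, y along its long side, z up. Outside 160 by 220 mm, walls 4 mm; flat inner floor 20 mm above the origin; rim 46 mm above it

How it is judged:
By the outcome, as a careful person would: the job done as asked, in the order asked, and still so for the second after the job is handed in, with the robot touching nothing.
It also fails if it takes over 64 s, if anything falls off the work surface, if the arm or the gripper's body presses on something with over 40 N, if the wrist force passes 120 N, or if a joint passes its speed limit or range.

ROBOT

A 7-joint arm with a two-finger parallel gripper is mounted at the origin on the work surface. World frame = base frame: x ahead of the robot, y to its left, z up, the work surface at z = 0. Lengths are in mm, angles in rad, forces in N, time in s.
With the tool pointing down it reaches from about 400 to 875 mm from the base axis. Payload 4.4 kg.
Tool frame: the origin (TCP) lies between the finger pads; the fingertips stand 11 mm ahead of it and the grasp point (between the pads) lies 8 mm behind it; y points along the fingers, x is the direction in which the jaws open and shut, and the axes are right-handed (so a half turn about y gives the same grasp; the last joint's range is limited). The gripper opens to 85 mm and grips with 20 to 120 N. Pads are 22 mm wide; open, the fingers measure 114 mm over their backs; the gripper's body (76 mm by 85 mm) begins 54 mm behind the grasp point. The pads swing forward as they close: fully open they stand 13 mm farther back than shut.
Start: joints at [1.279, 0.628, 0.038, 1.517, -0.027, 0.996, -0.02], TCP at [145.553, -633.508, 242.313] pointing down, gripper open.
Joint ranges: [-3.06, 3.06], [-0.37, 2.12], [-1.25, 1.32], [0.18, 2.47], [-1.1, 4.24], [0.23, 1.98], [-2.94, 2.94]. Speed limits (rad/s): [2.57, 2.57, 3.14, 3.14, 3.14, 3.14, 3.14].

INTERFACE

Orientations are given as [roll, pitch, yaw] about the fixed x, y, z axes, in that order (R = Rz(yaw) Ry(pitch) Rx(roll)).
In Python, from cell import * gives the robot as it stands.
- The arm moves only by the shell command python3 -m jog 'ROWS'. ROWS is JSON, a list of rows, each an object of numbers: "x", "y", "z": the shift along the tool's x, y, z in mm; "ax", "ay", "az": the turn, a rotation vector about the tool's x, y, z in rad; "grip": the finger opening in mm, from 0 to 85.4. In form: [{"x": .., "y": .., "z": .., "ax": .., "ay": .., "az": .., "grip": ..}, ...]. A call has 1 to 5 rows; each row is the pose to reach, as a shift and turn from the pose commanded when the call began, along the tool's axes at that moment; what a row does not reach only later rows make up. A row lasts 1/10 s, in which the tool goes at most 50 mm and 8.59 degrees, less where a joint would pass 70% of its speed; a pose out of reach is approached as far as the arm can. A call with a gripper value outside its range is refused whole. The fingers move at their own pace and stop on an object; the grip force is fixed at half the most. Time passes only in rows, so rows that repeat a pose let the fingers close. It gives the time, the measured TCP pose, the force and the opening at its end, in the units of the state.
- read_state(): the state, without advancing time (a new reading comes with each control period).
- get_image(name): name is "scene" or "top" or "wrist"; returns a dict with "color" (420x560x3 uint8, red, green, blue), "vfov" (degrees; the focal length in pixels is half the picture's height over the tangent of half this angle, whatever the lens; pixels are square), "cx", "cy" (the principal point, pixels), "camera_from_world" (4x4, takes a point from world to camera coordinates). Camera axes: x right, y down, z forward; pixel columns grow to the right and rows downward; lengths in mm; the calibration is good to about 2 mm. A picture is of the moment at which its call begins. There is no depth.
- finish_job(): hands the job in, once; it reports no verdict.
The state is a dict: "clock": time; "qpos": joint angles; "qd": joint speeds; "tau": joint torques, N m; "eef_pos": TCP position; "tool_rot": TCP orientation; "force": force on the tool from outside, world axes, zero at the start; "torque": the same for the moment, N m; "width": finger opening in mm.
Only numpy, scipy, OpenCV 4.12 (cv2) and the standard library are available. Lean on these libraries where they do the work, as an engineer would, in place of code of your own. Each camera call takes 0.05 s, during which the arm holds its last target.

## Working session

There is one attempt and no reset: what is moved stays moved. The work goes in short steps, Python scripts to look and compute and a shell command to move; the robot and the scene stay as the last step left them, time stands still between calls to the robot, and variables do not carry over. Pictures are saved under pics/ and viewed, and the job is handed in when it is done.

```bash
mkdir -p pics; ls
python3 - <<'E'
from cell import *
import cv2,numpy as np
s=read_state(); print(s)
for n in ("scene","top","wrist"):
    im=get_image(n); cv2.imwrite(f"pics/{n}0.png",im["color"][:,:,::-1])
    print(n,im["vfov"],im["cx"],im["cy"],np.round(im["camera_from_world"],4).tolist())
E
```

```text
pics
{'clock': 0.0, 'qpos': array([ 1.27920523,  0.62930573,  0.03843096,  1.51839277, -0.02700476,
        0.9963156 , -0.01997052]), 'qd': array([ 1.29650780e-03,  1.49641606e-03,  3.51600519e-04, -1.15662211e-04,
       -2.40683617e-04, -5.34247981e-04,  8.60151910e-05]), 'tau': array([-5.88662861e-04, -5.63400078e+01,  1.22608479e+00, -1.93442380e+01,
        1.10153531e-02,  1.05518347e-02,  3.06695597e-05]), 'eef_pos': array([ 145.41697468, -632.88864172,  241.40713809]), 'tool_rot': array([-1.57080953,  0.00190385, -1.34497002]), 'force': array([-0.12056409, -0.33813902, -0.16806449]), 'torque': array([ 0.00762705,  0.00900566, -0.02275894]), 'width': 85.36374349610898}
scene 50.09341212378193 284.8170290272922 211.86415385704476 [[0.3843, 0.9231, 0.0114, -191.2587], [0.6892, -0.2787, -0.6689, -334.6936], [-0.6143, 0.2649, -0.7433, 1247.6316], [0.0, 0.0, 0.0, 1.0]]
top 43.5947896574524 279.6823150220608 209.68292052613202 [[-0.002, -1.0, 0.0053, -28.3447], [-0.9793, 0.0009, -0.2025, 528.1265], [0.2025, -0.0056, -0.9793, 1009.7461], [0.0, 0.0, 0.0, 1.0]]
wrist 71.84823889815308 283.48597139917507 209.5311530100967 [[0.2244, -0.9745, -0.0028, -647.661], [-0.9311, -0.2152, 0.2946, -39.5886], [-0.2877, -0.0635, -0.9556, 380.8284], [0.0, 0.0, 0.0, 1.0]]
```

View pics/scene0.png

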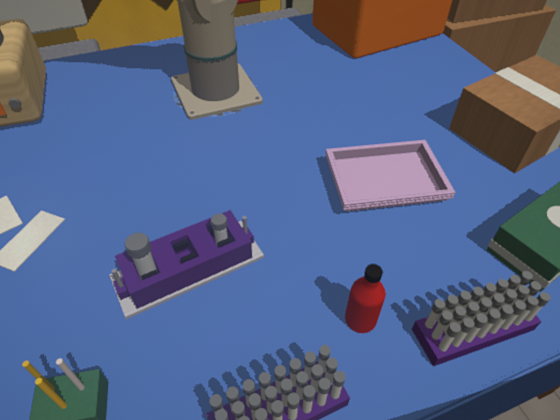

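View pics/top0.png

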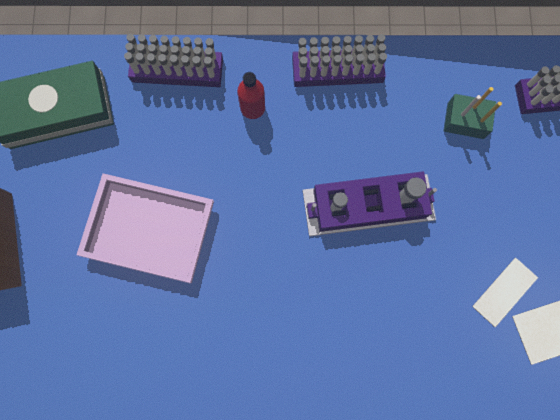

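View pics/wrist0.png

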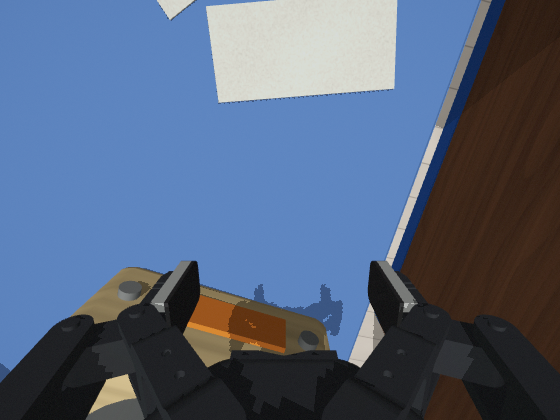

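Run:
```python
import cv2
a=cv2.imread("pics/top0.png"); b=cv2.imread("pics/scene0.png")
cv2.imwrite("pics/t1.png",cv2.resize(a[160:245,295:445],None,fx=5,fy=5,interpolation=cv2.INTER_CUBIC))
cv2.imwrite("pics/s1.png",cv2.resize(b[205:310,105:270],None,fx=4.8,fy=4.8,interpolation=cv2.INTER_CUBIC))
cv2.imwrite("pics/t2.png",cv2.resize(a[165:290,70:225],None,fx=4.8,fy=4.8,interpolation=cv2.INTER_CUBIC))
```

```text
(no output)
```

View pics/t1.png

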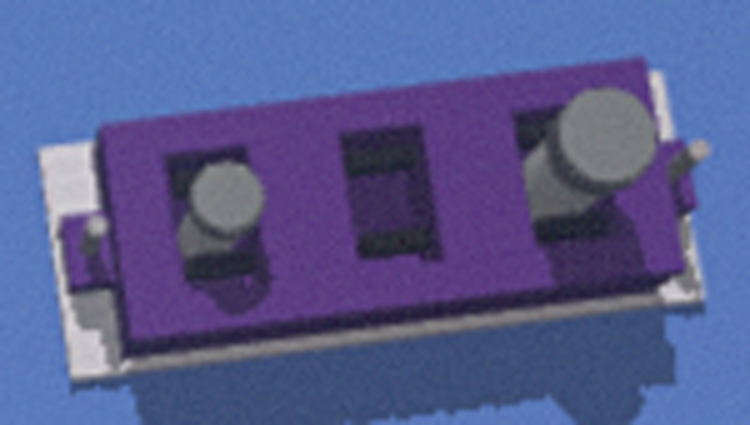

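View pics/s1.png

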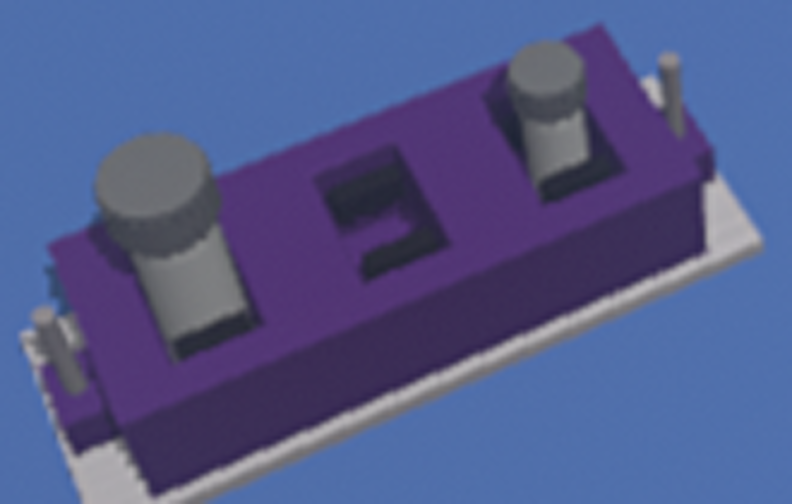

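View pics/t2.png

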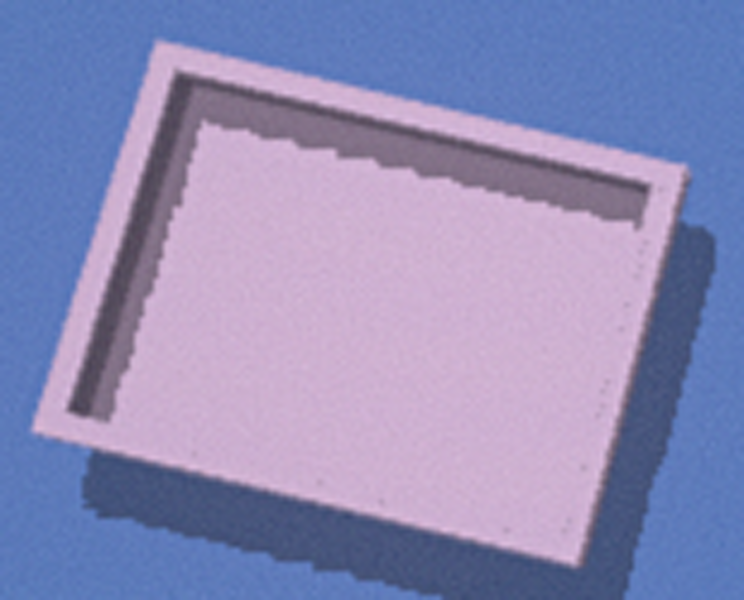

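```bash
cat > h.py <<'E'
from cell import *
import numpy as np,cv2
def f(im): return 210/np.tan(np.radians(im["vfov"]/2))
def plane(im,u,v,z):
    T=np.array(im["camera_from_world"]);R=T[:3,:3];t=T[:3,3];c=-R.T@t
    d=R.T@np.array([(u-im["cx"])/f(im),(v-im["cy"])/f(im),1]);return c+d*(z-c[2])/d[2]
def ray(im,u,v):
    T=np.array(im["camera_from_world"]);R=T[:3,:3];c=-R.T@T[:3,3]
    d=R.T@np.array([(u-im["cx"])/f(im),(v-im["cy"])/f(im),1]);return c,d/np.linalg.norm(d)
def tri(obs):
    A=np.zeros((3,3));b=np.zeros(3)
    for im,u,v in obs:
        c,d=ray(im,u,v);P=np.eye(3)-np.outer(d,d);A+=P;b+=P@c
    return np.linalg.solve(A,b)
def proj(im,p):
    q=np.array(im["camera_from_world"])[:3]@np.append(p,1);return im["cx"]+f(im)*q[0]/q[2],im["cy"]+f(im)*q[1]/q[2]
E
python3 - <<'E'
from h import *
np.set_printoptions(precision=1,suppress=True)
T=get_image("top");S=get_image("scene")
t=lambda x,y,s,a,b:((x+.5)/s-.5+a,(y+.5)/s-.5+b)
w=t(605,137,5,295,160);ws=t(154,173,4.8,105,205)
sl=t(227,198,5,295,160);ss=t(546,66,4.8,105,205)
print("wide",plane(T,*w,124),plane(S,*ws,124),tri([(T,*w),(S,*ws)]))
print("slim",plane(T,*sl,99),plane(S,*ss,99),tri([(T,*sl),(S,*ss)]))
print("racktop",[plane(T,*t(*p,5,295,160),58) for p in((100,127),(643,60),(683,273),(127,345))])
print("racktopS",[plane(S,*t(*p,4.8,105,205),58) for p in((600,25),(713,158),(124,420),(50,247))])
c=[plane(T,*t(*p,4.8,70,165),46) for p in((158,40),(690,168),(582,568),(33,432))]
print("tray",c,np.mean(c,0),[np.linalg.norm(c[i]-c[i-1]) for i in range(4)])
E
```

```text
wide [ 557.6 -288.4  124. ] [ 557.4 -289.3  124. ] [ 557.6 -288.9  124. ]
slim [ 539.5 -146.4   99. ] [ 539.1 -147.2   99. ] [ 539.4 -146.8   99.2]
racktop [array([ 578.6, -100.4,   58. ]), array([ 606.8, -323.8,   58. ]), array([ 517.7, -334.8,   58. ]), array([ 488.5, -109.8,   58. ])]
racktopS [array([ 490.1, -113.8,   58. ]), array([572.2, -94.9,  58. ]), array([ 604.8, -323.4,   58. ]), array([ 519.8, -335.8,   58. ])]
tray [array([607.7, 337. ,  46. ]), array([551. , 106.7,  46. ]), array([381.6, 147.3,  46. ]), array([438.3, 377.9,  46. ])] [494.6 242.2  46. ] [np.float64(174.2511631796569), np.float64(237.25455201778917), np.float64(174.1609336411717), np.float64(237.477773390317)]
```

Run:
```python
import cv2
b=cv2.imread("pics/scene0.png")
cv2.imwrite("pics/s2.png",cv2.resize(b[130:220,315:465],None,fx=5,fy=5,interpolation=cv2.INTER_CUBIC))
```

```text
(no output)
```

View pics/s2.png

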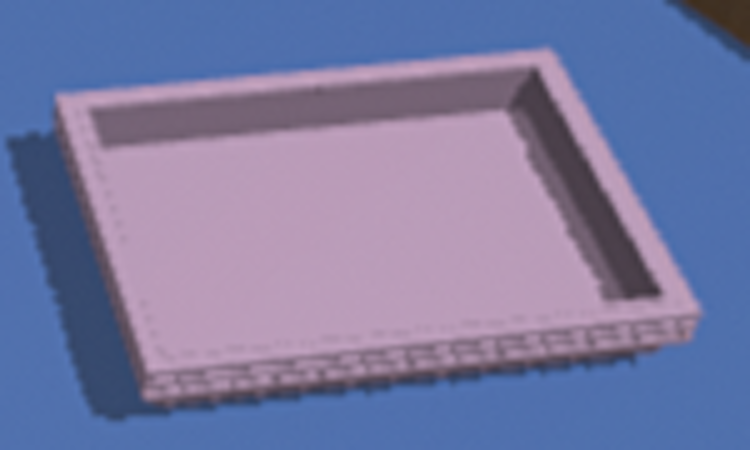

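Run:
```python
from h import *
np.set_printoptions(precision=1,suppress=True)
T=get_image("top");S=get_image("scene")
t=lambda x,y,s,a,b:((x+.5)/s-.5+a,(y+.5)/s-.5+b)
a=[t(*p,4.8,70,165) for p in((158,40),(690,168),(582,568),(33,432))]
b=[t(*p,5,315,130) for p in((703,312),(148,378),(58,95),(553,48))]
c=np.array([tri([(T,*x),(S,*y)]) for x,y in zip(a,b)])
print(c,c.mean(0),[np.linalg.norm(c[i]-c[i-1]) for i in range(4)])
# inner opening
a=[t(*p,4.8,70,165) for p in((178,72),(650,187),(68,412))]
print([plane(T,*x,46) for x in a])
```

```text
[[607.1 336.2  46.7]
 [551.5 106.8  43.4]
 [382.  148.2  45.6]
 [438.2 377.7  46.2]] [494.7 242.2  45.5] [np.float64(173.94261327708017), np.float64(236.04032132718743), np.float64(174.4921616738289), np.float64(236.2491176355475)]
[array([593.4, 327.5,  46. ]), array([542.7, 123.5,  46. ]), array([446.7, 363.9,  46. ])]
```

```bash
cat >> h.py <<'E'
from scipy.spatial.transform import Rotation as Ro
def go(x,y,z,yaw):
    s=read_state();R=Ro.from_euler('xyz',s["tool_rot"])
    d=R.inv().apply(np.array([x,y,z])-s["eef_pos"])
    rv=(R.inv()*Ro.from_euler('xyz',[-np.pi/2,0,yaw])).as_rotvec()
    print("shift",d.round(1),"turn",rv.round(3),"pos",s["eef_pos"].round(1),"rot",s["tool_rot"].round(3),"F",s["force"].round(1),"T",s["torque"].round(2),"w",round(float(s["width"]),1),"t",round(float(s["clock"]),2),"q",s["qpos"].round(2))
E
python3 -c "
from h import *
go(557.5,-289,241,-0.478)"
```

```text
shift [-243.4    1.2  478.6] turn [-0.    -0.867 -0.   ] pos [ 145.5 -633.4  242.1] rot [-1.571  0.    -1.345] F [0.4 0.2 0. ] T [0.01 0.03 0.09] w 85.6 t 0.35 q [ 1.28  0.63  0.04  1.52 -0.03  1.   -0.02]
```

```bash
python3 -m jog '[{"x":-22,"z":44,"ay":-0.08},{"x":-44,"z":87,"ay":-0.16},{"x":-66,"z":130,"ay":-0.24},{"x":-88,"z":174,"ay":-0.32},{"x":-110,"z":217,"ay":-0.4}]'; python3 -c "
from h import *
go(557.5,-289,241,-0.478)"
```

```text
shift [-243.4    1.2  478.6] turn [-0.    -0.867 -0.   ] pos [ 145.5 -633.4  242.1] rot [-1.571  0.    -1.345] F [0.4 0.2 0. ] T [0.01 0.03 0.09] w 85.6 t 0.35 q [ 1.28  0.63  0.04  1.52 -0.03  1.   -0.02]$[0]: bad value
```

```bash
python3 -m jog '[{"x":-22,"y":0,"z":44,"ax":0,"ay":-0.08,"az":0,"grip":85},{"x":-44,"y":0,"z":87,"ax":0,"ay":-0.16,"az":0,"grip":85},{"x":-66,"y":0,"z":130,"ax":0,"ay":-0.24,"az":0,"grip":85},{"x":-88,"y":0,"z":174,"ax":0,"ay":-0.32,"az":0,"grip":85},{"x":-110,"y":0,"z":217,"ax":0,"ay":-0.4,"az":0,"grip":85}]'; python3 -c "
from h import *
go(557.5,-289,241,-0.478)"
```

```text
clock: 0.85
eef_pos: [333.9, -476.4, 242.6]
tool_rot: [-1.571, -0.001, -0.942]
force: [1.1, -1.0, -0.1]
width: 84.9
shift [-19.9   1.6 291.1] turn [ 0.    -0.464  0.001] pos [ 333.9 -476.4  242.6] rot [-1.571e+00 -1.000e-03 -9.420e-01] F [ 1.1 -1.  -0.1] T [-0.04 -0.02 -0.  ] w 84.9 t 0.85 q [ 0.96  0.53 -0.08  1.71  0.05  0.9  -0.08]
```

```bash
python3 -m jog '[{"x":-3,"y":0,"z":48,"ax":0,"ay":-0.09,"az":0,"grip":85},{"x":-7,"y":0,"z":97,"ax":0,"ay":-0.18,"az":0,"grip":85},{"x":-10,"y":0,"z":145,"ax":0,"ay":-0.27,"az":0,"grip":85},{"x":-14,"y":0,"z":194,"ax":0,"ay":-0.36,"az":0,"grip":85},{"x":-17,"y":0,"z":242,"ax":0,"ay":-0.44,"az":0,"grip":85}]'; python3 -c "
from h import *
go(557.5,-289,170,-0.478)"
```

```text
clock: 1.35
eef_pos: [520.0, -320.7, 242.6]
tool_rot: [-1.571, -0.0, -0.501]
force: [0.5, -0.8, -0.2]
width: 84.9
shift [17.7 72.6 45.8] turn [ 0.    -0.023  0.   ] pos [ 520.  -320.7  242.6] rot [-1.571 -0.    -0.501] F [ 0.5 -0.8 -0.2] T [-0.04 -0.04 -0.02] w 84.9 t 1.35 q [ 0.63  0.58 -0.2   1.63  0.13  0.95 -0.12]
```

```bash
python3 -m jog '[{"x":9,"y":10,"z":23,"ax":0,"ay":-0.02,"az":0,"grip":80},{"x":17.7,"y":30,"z":46,"ax":0,"ay":-0.02,"az":0,"grip":80},{"x":17.7,"y":55,"z":46,"ax":0,"ay":-0.02,"az":0,"grip":80},{"x":17.7,"y":70,"z":46,"ax":0,"ay":-0.02,"az":0,"grip":80},{"x":17.7,"y":72,"z":46,"ax":0,"ay":-0.02,"az":0,"grip":80}]'
python3 - <<'E'
from h import *
go(557.5,-289,102,-0.478)
for n in("wrist","scene"):
    im=get_image(n); cv2.imwrite(f"pics/{n}1.png",im["color"][:,:,::-1]); print(n,proj(im,[557.5,-289,124]))
E
```

```text
clock: 1.85
eef_pos: [555.0, -289.7, 168.1]
tool_rot: [-1.571, 0.004, -0.485]
force: [-0.2, -1.1, -0.4]
width: 79.8
shift [ 2.1 66.1  1.8] turn [ 0.    -0.007 -0.004] pos [ 555.  -289.7  168.1] rot [-1.571  0.004 -0.485] F [-0.2 -1.1 -0.4] T [-0.    0.07 -0.01] w 79.8 t 1.85 q [ 0.55  0.68 -0.19  1.65  0.16  0.83 -0.19]
wrist (np.float64(288.291932857879), np.float64(237.9982108095246))
scene (np.float64(136.8994945177849), np.float64(240.6108902054106))
```

View pics/wrist1.png

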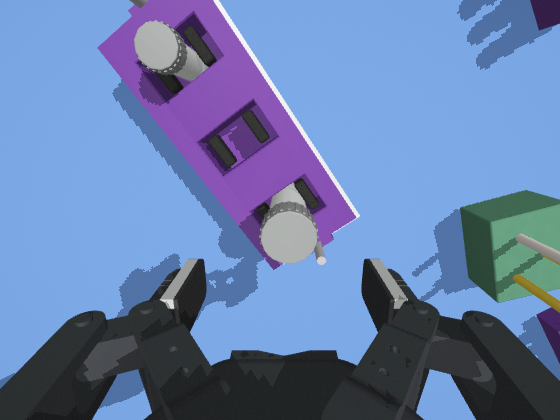

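View pics/scene1.png

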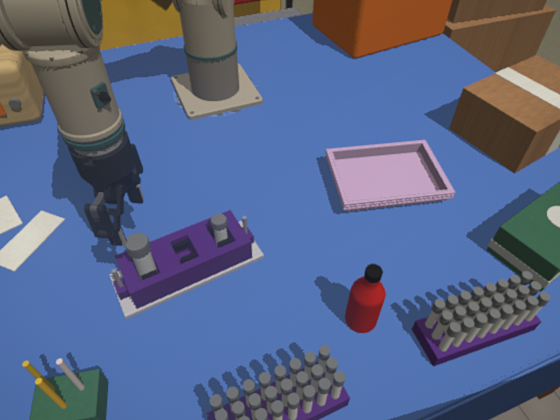

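Run:
```python
from h import *
s=read_state()
for n in("wrist","scene"):
    im=get_image(n); print(n,[np.round(proj(im,[557.5,-289,z])) for z in(124,150,168,176)])
    T=np.array(im["camera_from_world"]);print(-T[:3,:3].T@T[:3,3],T[:3,:3].round(2).tolist())
```

```text
wrist [array([286., 236.]), array([286., 254.]), array([286., 269.]), array([286., 277.])]
[ 590.68515114 -223.31380351  302.57749587] [[0.88, -0.47, -0.0], [-0.45, -0.85, 0.29], [-0.14, -0.26, -0.96]]
scene [array([137., 241.]), array([133., 230.]), array([130., 223.]), array([129., 220.])]
[1070.58733998 -247.1566598   705.64908246] [[0.38, 0.92, 0.01], [0.69, -0.28, -0.67], [-0.61, 0.26, -0.74]]
```

```bash
python3 -c "
from h import *
go(557.5,-289,102,-0.478)"; python3 -m jog '[{"x":0,"y":15,"z":0,"ax":0,"ay":0,"az":0,"grip":80},{"x":0,"y":35,"z":0,"ax":0,"ay":0,"az":0,"grip":80},{"x":0,"y":55,"z":0,"ax":0,"ay":0,"az":0,"grip":80},{"x":0,"y":66,"z":0,"ax":0,"ay":0,"az":0,"grip":80},{"x":0,"y":66,"z":0,"ax":0,"ay":0,"az":0,"grip":80}]'; python3 -c "
from h import *
go(557.5,-289,102,-0.478)"
```

```text
shift [-0.6 69.4  2.1] turn [-0.    -0.007  0.002] pos [ 556.9 -291.   171.4] rot [-1.571 -0.002 -0.485] F [ 0.1 -0.5  0.3] T [0.01 0.07 0.  ] w 80.3 t 2.05 q [ 0.55  0.68 -0.19  1.65  0.16  0.83 -0.19]
clock: 2.55
eef_pos: [555.7, -290.4, 103.6]
tool_rot: [-1.571, 0.002, -0.485]
force: [-0.7, -0.4, 0.7]
width: 80.1
shift [0.9 1.6 2.1] turn [ 0.    -0.007 -0.002] pos [ 555.7 -290.4  103.6] rot [-1.571  0.002 -0.485] F [-0.7 -0.4  0.7] T [-0.01 -0.02 -0.01] w 80.1 t 2.55 q [ 0.54  0.77 -0.17  1.69  0.19  0.7  -0.21]
```

```bash
python3 -m jog '[{"x":0.5,"y":1,"z":2,"ax":0,"ay":0,"az":0,"grip":60},{"x":0.5,"y":1,"z":2,"ax":0,"ay":0,"az":0,"grip":44},{"x":0.5,"y":1,"z":2,"ax":0,"ay":0,"az":0,"grip":44},{"x":0.5,"y":1,"z":2,"ax":0,"ay":0,"az":0,"grip":44},{"x":0.5,"y":1,"z":2,"ax":0,"ay":0,"az":0,"grip":44}]'
python3 - <<'E'
from h import *
go(557.5,-289,102,-0.478)
for n in("wrist","scene"):
    im=get_image(n); cv2.imwrite(f"pics/{n}2.png",im["color"][:,:,::-1])
E
```

```text
clock: 3.05
eef_pos: [557.9, -289.1, 103.7]
tool_rot: [-1.571, -0.001, -0.485]
force: [-0.6, -0.3, 0.4]
width: 44.1
shift [-0.4  1.7 -0.1] turn [-0.    -0.007  0.001] pos [ 557.9 -289.1  103.7] rot [-1.571e+00 -1.000e-03 -4.850e-01] F [-0.6 -0.3  0.4] T [0.   0.01 0.02] w 44.1 t 3.05 q [ 0.54  0.77 -0.17  1.69  0.19  0.69 -0.22]
```

View pics/wrist2.png

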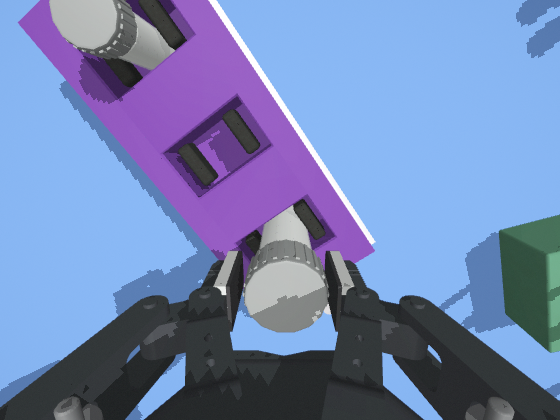

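View pics/scene2.png

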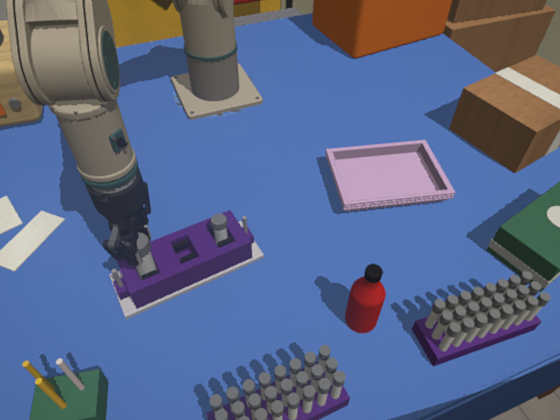

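```bash
python3 -m jog '[{"x":0,"y":0,"z":0,"ax":0,"ay":0,"az":0,"grip":20},{"x":0,"y":0,"z":0,"ax":0,"ay":0,"az":0,"grip":20},{"x":0,"y":0,"z":0,"ax":0,"ay":0,"az":0,"grip":20},{"x":0,"y":0,"z":0,"ax":0,"ay":0,"az":0,"grip":20},{"x":0,"y":0,"z":0,"ax":0,"ay":0,"az":0,"grip":20}]'; python3 -c "
from h import *
go(557.5,-289,102,-0.478)"
```

```text
clock: 3.65
eef_pos: [558.2, -289.2, 103.7]
tool_rot: [-1.571, -0.001, -0.485]
force: [1.3, -1.2, 3.7]
width: 36.3
shift [-0.7  1.7 -0.2] turn [-0.    -0.007  0.001] pos [ 558.2 -289.2  103.7] rot [-1.571e+00 -1.000e-03 -4.850e-01] F [ 1.3 -1.2  3.7] T [ 0.01 -0.12 -0.02] w 36.3 t 3.65 q [ 0.54  0.77 -0.17  1.69  0.19  0.69 -0.22]
```

```bash
python3 -m jog '[{"x":0,"y":0,"z":0,"ax":0,"ay":0.12,"az":0,"grip":20},{"x":0,"y":-0.5,"z":0,"ax":0,"ay":0.24,"az":0,"grip":20},{"x":0,"y":-1,"z":0,"ax":0,"ay":0.36,"az":0,"grip":20},{"x":0,"y":-1.5,"z":0,"ax":0,"ay":0.48,"az":0,"grip":20},{"x":0,"y":-2,"z":0,"ax":0,"ay":0.6,"az":0,"grip":20}]'; python3 -c "
from h import *
go(557.9,-289.1,102,-0.478)"
```

```text
clock: 4.15
eef_pos: [557.7, -289.1, 104.8]
tool_rot: [-1.571, -0.0, -1.089]
force: [1.0, -0.5, -1.4]
width: 36.0
shift [0.1 2.8 0.1] turn [ 0.    -0.611  0.   ] pos [ 557.7 -289.1  104.8] rot [-1.571 -0.    -1.089] F [ 1.  -0.5 -1.4] T [-0.05 -0.35  0.15] w 36.0 t 4.15 q [ 0.44  0.76 -0.01  1.7   0.01  0.68 -0.66]
```

```bash
python3 -m jog '[{"x":0,"y":0,"z":0,"ax":0,"ay":-0.13,"az":0,"grip":20},{"x":0,"y":-0.5,"z":0,"ax":0,"ay":-0.26,"az":0,"grip":20},{"x":0,"y":-1.1,"z":0,"ax":0,"ay":-0.39,"az":0,"grip":20},{"x":0,"y":-1.7,"z":0,"ax":0,"ay":-0.52,"az":0,"grip":20},{"x":0,"y":-2.3,"z":0,"ax":0,"ay":-0.65,"az":0,"grip":20}]'
python3 - <<'E'
from h import *
go(557.9,-289.1,102,-0.478)
for n in("wrist","scene"):
    im=get_image(n); cv2.imwrite(f"pics/{n}3.png",im["color"][:,:,::-1])
E
```

```text
clock: 4.65
eef_pos: [557.4, -288.5, 106.6]
tool_rot: [-1.57, 0.001, -0.43]
force: [2.6, 0.3, -4.3]
width: 36.9
shift [ 0.7  4.6 -0.3] turn [-0.001  0.048 -0.001] pos [ 557.4 -288.5  106.6] rot [-1.57e+00  1.00e-03 -4.30e-01] F [ 2.6  0.3 -4.3] T [ 0.03 -0.31 -0.27] w 36.9 t 4.65 q [ 0.55  0.77 -0.19  1.69  0.2   0.7  -0.17]
```

View pics/wrist3.png

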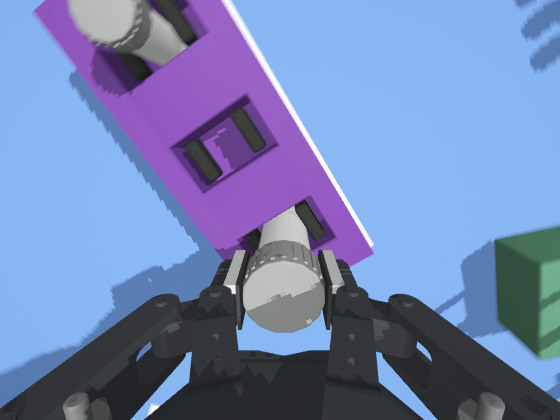

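View pics/scene3.png

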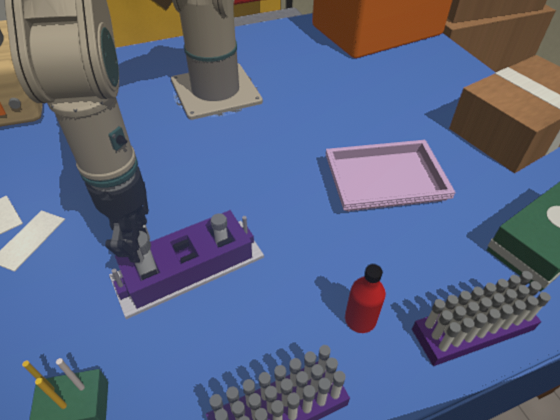

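```bash
python3 -m jog '[{"x":0,"y":-0.4,"z":0,"ax":0,"ay":-0.14,"az":0,"grip":20},{"x":0,"y":-1.0,"z":0,"ax":0,"ay":-0.28,"az":0,"grip":20},{"x":0,"y":-1.6,"z":0,"ax":0,"ay":-0.42,"az":0,"grip":20},{"x":0,"y":-2.2,"z":0,"ax":0,"ay":-0.56,"az":0,"grip":20},{"x":0,"y":-2.8,"z":0,"ax":0,"ay":-0.7,"az":0,"grip":20}]'; python3 -c "
from h import *
go(557.9,-289.1,102,-0.478)"
```

```text
clock: 5.25
eef_pos: [557.2, -288.6, 109.8]
tool_rot: [-1.57, 0.001, 0.267]
force: [1.3, -0.5, -2.6]
width: 36.5
shift [ 0.5  7.8 -0.6] turn [-0.001  0.745 -0.001] pos [ 557.2 -288.6  109.8] rot [-1.57e+00  1.00e-03  2.67e-01] F [ 1.3 -0.5 -2.6] T [ 0.03 -0.18 -0.17] w 36.5 t 5.25 q [ 0.66  0.78 -0.38  1.69  0.39  0.75  0.36]
```

```bash
python3 -m jog '[{"x":0,"y":0,"z":0,"ax":0,"ay":0.14,"az":0,"grip":20},{"x":0,"y":-0.6,"z":0,"ax":0,"ay":0.28,"az":0,"grip":20},{"x":0,"y":-1.2,"z":0,"ax":0,"ay":0.42,"az":0,"grip":20},{"x":0,"y":-1.8,"z":0,"ax":0,"ay":0.56,"az":0,"grip":20},{"x":0,"y":-2.4,"z":0,"ax":0,"ay":0.7,"az":0,"grip":20}]'; python3 -m jog '[{"x":0,"y":-0.6,"z":0,"ax":0,"ay":0.14,"az":0,"grip":20},{"x":0,"y":-1.2,"z":0,"ax":0,"ay":0.28,"az":0,"grip":20},{"x":0,"y":-1.9,"z":0,"ax":0,"ay":0.42,"az":0,"grip":20},{"x":0,"y":-2.5,"z":0,"ax":0,"ay":0.56,"az":0,"grip":20},{"x":0,"y":-3.1,"z":0,"ax":0,"ay":0.7,"az":0,"grip":20}]';python3 -c "
from h import *
go(557.9,-289.1,102,-0.478)"
```

```text
clock: 5.75
eef_pos: [557.5, -288.9, 112.4]
tool_rot: [-1.571, 0.0, -0.443]
force: [0.6, -0.4, -2.3]
width: 36.7
clock: 6.25
eef_pos: [557.7, -288.5, 115.6]
tool_rot: [-1.571, 0.0, -1.143]
force: [1.3, -0.4, -2.1]
width: 36.5
shift [ 0.6 13.6 -0. ] turn [ 0.    -0.665 -0.   ] pos [ 557.7 -288.5  115.6] rot [-1.571  0.    -1.143] F [ 1.3 -0.4 -2.1] T [-0.12 -0.36  0.2 ] w 36.5 t 6.25 q [ 0.43  0.75  0.    1.69 -0.01  0.7  -0.71]
```

```bash
python3 -m jog '[{"x":0,"y":0,"z":0,"ax":0,"ay":-0.14,"az":0,"grip":20},{"x":0,"y":-0.6,"z":0,"ax":0,"ay":-0.28,"az":0,"grip":20},{"x":0,"y":-1.2,"z":0,"ax":0,"ay":-0.42,"az":0,"grip":20},{"x":0,"y":-1.8,"z":0,"ax":0,"ay":-0.56,"az":0,"grip":20},{"x":0,"y":-2.4,"z":0,"ax":0,"ay":-0.7,"az":0,"grip":20}]'; python3 -m jog '[{"x":0,"y":-0.6,"z":0,"ax":0,"ay":-0.14,"az":0,"grip":20},{"x":0,"y":-1.2,"z":0,"ax":0,"ay":-0.28,"az":0,"grip":20},{"x":0,"y":-1.9,"z":0,"ax":0,"ay":-0.42,"az":0,"grip":20},{"x":0,"y":-2.5,"z":0,"ax":0,"ay":-0.56,"az":0,"grip":20},{"x":0,"y":-3.1,"z":0,"ax":0,"ay":-0.7,"az":0,"grip":20}]';python3 - <<'E'
from h import *
go(557.9,-289.1,102,-0.478)
im=get_image("scene"); cv2.imwrite("pics/scene4.png",cv2.resize(im["color"][160:320,80:280,::-1],None,fx=3.7,fy=3.7,interpolation=cv2.INTER_CUBIC))
E
```

```text
clock: 6.75
eef_pos: [557.4, -288.5, 117.6]
tool_rot: [-1.57, 0.001, -0.433]
force: [1.0, -0.2, -4.0]
width: 36.7
clock: 7.25
eef_pos: [557.2, -288.6, 120.8]
tool_rot: [-1.57, 0.001, 0.267]
force: [1.0, -1.0, -2.6]
width: 36.6
shift [ 0.6 18.8 -0.7] turn [-0.001  0.745 -0.001] pos [ 557.2 -288.6  120.8] rot [-1.57e+00  1.00e-03  2.67e-01] F [ 1.  -1.  -2.6] T [ 0.08 -0.24 -0.16] w 36.6 t 7.25 q [ 0.67  0.77 -0.39  1.68  0.39  0.77  0.36]
```

View pics/scene4.png

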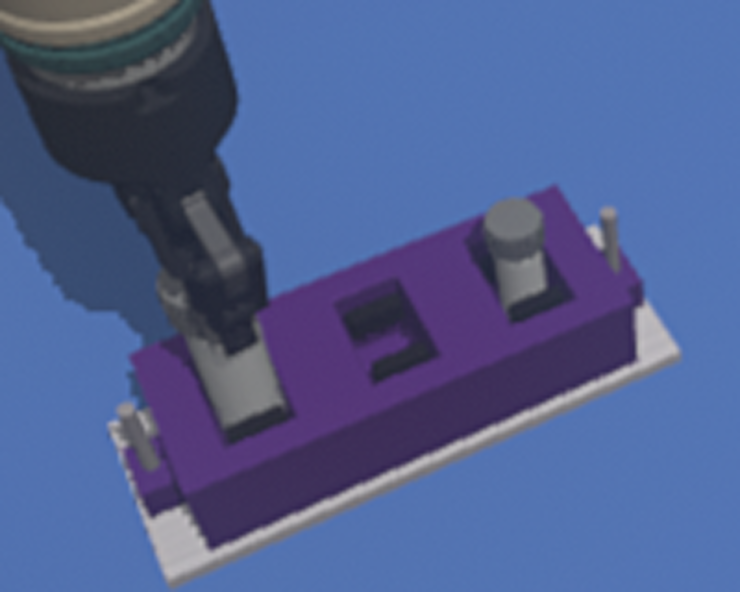

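The tube body is visibly longer above the rack, and the rack is still flat on its plate with both posts protruding as before. I'll continue.

```bash
python3 -m jog '[{"x":0,"y":0,"z":0,"ax":0,"ay":0.14,"az":0,"grip":20},{"x":0,"y":-0.6,"z":0,"ax":0,"ay":0.28,"az":0,"grip":20},{"x":0,"y":-1.2,"z":0,"ax":0,"ay":0.42,"az":0,"grip":20},{"x":0,"y":-1.8,"z":0,"ax":0,"ay":0.56,"az":0,"grip":20},{"x":0,"y":-2.4,"z":0,"ax":0,"ay":0.7,"az":0,"grip":20}]'; python3 -m jog '[{"x":0,"y":-0.6,"z":0,"ax":0,"ay":0.14,"az":0,"grip":20},{"x":0,"y":-1.2,"z":0,"ax":0,"ay":0.28,"az":0,"grip":20},{"x":0,"y":-1.9,"z":0,"ax":0,"ay":0.42,"az":0,"grip":20},{"x":0,"y":-2.5,"z":0,"ax":0,"ay":0.56,"az":0,"grip":20},{"x":0,"y":-3.1,"z":0,"ax":0,"ay":0.7,"az":0,"grip":20}]'
python3 -m jog '[{"x":0,"y":0,"z":0,"ax":0,"ay":-0.14,"az":0,"grip":20},{"x":0,"y":-0.6,"z":0,"ax":0,"ay":-0.28,"az":0,"grip":20},{"x":0,"y":-1.2,"z":0,"ax":0,"ay":-0.42,"az":0,"grip":20},{"x":0,"y":-1.8,"z":0,"ax":0,"ay":-0.56,"az":0,"grip":20},{"x":0,"y":-2.4,"z":0,"ax":0,"ay":-0.7,"az":0,"grip":20}]'; python3 -m jog '[{"x":0,"y":-0.6,"z":0,"ax":0,"ay":-0.14,"az":0,"grip":20},{"x":0,"y":-1.2,"z":0,"ax":0,"ay":-0.28,"az":0,"grip":20},{"x":0,"y":-1.9,"z":0,"ax":0,"ay":-0.42,"az":0,"grip":20},{"x":0,"y":-2.5,"z":0,"ax":0,"ay":-0.56,"az":0,"grip":20},{"x":0,"y":-3.1,"z":0,"ax":0,"ay":-0.7,"az":0,"grip":20}]';python3 -c "
from h import *
go(557.9,-289.1,102,-0.478)"
```

```text
clock: 7.8
eef_pos: [557.6, -288.9, 123.5]
tool_rot: [-1.571, 0.0, -0.445]
force: [0.6, 0.1, -1.9]
width: 36.7
clock: 8.3
eef_pos: [557.7, -288.7, 126.7]
tool_rot: [-1.571, 0.0, -1.145]
force: [0.6, 0.3, -2.3]
width: 36.4
clock: 8.8
eef_pos: [557.4, -288.5, 128.6]
tool_rot: [-1.57, 0.001, -0.435]
force: [1.7, 0.0, -3.9]
width: 36.5
clock: 9.3
eef_pos: [557.2, -288.6, 131.7]
tool_rot: [-1.57, 0.001, 0.265]
force: [0.6, 0.5, -2.7]
width: 36.4
shift [ 0.5 29.7 -0.7] turn [-0.001  0.743 -0.001] pos [ 557.2 -288.6  131.7] rot [-1.57e+00  1.00e-03  2.65e-01] F [ 0.6  0.5 -2.7] T [ 0.01 -0.2  -0.19] w 36.4 t 9.3 q [ 0.67  0.75 -0.4   1.67  0.38  0.79  0.37]
```

```bash
python3 -m jog '[{"x":0,"y":0,"z":0,"ax":0,"ay":0.14,"az":0,"grip":20},{"x":0,"y":-0.6,"z":0,"ax":0,"ay":0.28,"az":0,"grip":20},{"x":0,"y":-1.2,"z":0,"ax":0,"ay":0.42,"az":0,"grip":20},{"x":0,"y":-1.8,"z":0,"ax":0,"ay":0.56,"az":0,"grip":20},{"x":0,"y":-2.4,"z":0,"ax":0,"ay":0.7,"az":0,"grip":20}]'; python3 -m jog '[{"x":0,"y":-0.6,"z":0,"ax":0,"ay":0.14,"az":0,"grip":20},{"x":0,"y":-1.2,"z":0,"ax":0,"ay":0.28,"az":0,"grip":20},{"x":0,"y":-1.9,"z":0,"ax":0,"ay":0.42,"az":0,"grip":20},{"x":0,"y":-2.5,"z":0,"ax":0,"ay":0.56,"az":0,"grip":20},{"x":0,"y":-3.1,"z":0,"ax":0,"ay":0.7,"az":0,"grip":20}]'
python3 - <<'E'
from h import *
go(557.9,-289.1,102,-0.478)
im=get_image("scene"); cv2.imwrite("pics/scene5.png",cv2.resize(im["color"][160:320,80:280,::-1],None,fx=3.7,fy=3.7,interpolation=cv2.INTER_CUBIC))
E
```

```text
clock: 9.8
eef_pos: [557.5, -288.9, 134.5]
tool_rot: [-1.571, 0.0, -0.445]
force: [1.5, -1.1, -2.3]
width: 36.2
clock: 10.3
eef_pos: [557.8, -288.7, 137.8]
tool_rot: [-1.571, -0.0, -1.145]
force: [0.4, 0.4, -1.1]
width: 36.2
shift [ 0.4 35.8 -0.1] turn [-0.    -0.667  0.   ] pos [ 557.8 -288.7  137.8] rot [-1.571 -0.    -1.145] F [ 0.4  0.4 -1.1] T [-0.02 -0.29  0.16] w 36.2 t 10.3 q [ 0.44  0.72 -0.01  1.68  0.    0.75 -0.72]
```

View pics/scene5.png

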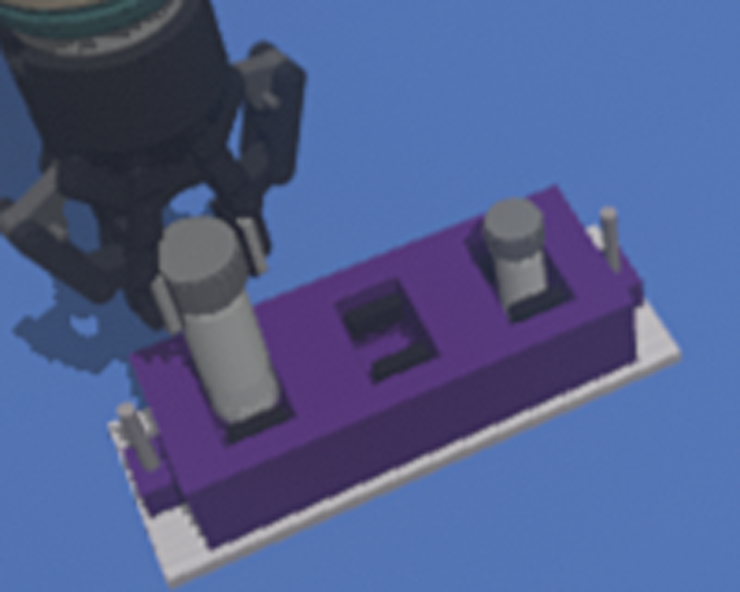

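```bash
python3 -m jog '[{"x":0,"y":0,"z":0,"ax":0,"ay":-0.14,"az":0,"grip":20},{"x":0,"y":-0.6,"z":0,"ax":0,"ay":-0.28,"az":0,"grip":20},{"x":0,"y":-1.2,"z":0,"ax":0,"ay":-0.42,"az":0,"grip":20},{"x":0,"y":-1.8,"z":0,"ax":0,"ay":-0.56,"az":0,"grip":20},{"x":0,"y":-2.4,"z":0,"ax":0,"ay":-0.7,"az":0,"grip":20}]'; python3 -m jog '[{"x":0,"y":-0.6,"z":0,"ax":0,"ay":-0.14,"az":0,"grip":20},{"x":0,"y":-1.2,"z":0,"ax":0,"ay":-0.28,"az":0,"grip":20},{"x":0,"y":-1.9,"z":0,"ax":0,"ay":-0.42,"az":0,"grip":20},{"x":0,"y":-2.5,"z":0,"ax":0,"ay":-0.56,"az":0,"grip":20},{"x":0,"y":-3.1,"z":0,"ax":0,"ay":-0.7,"az":0,"grip":20}]'
python3 -m jog '[{"x":0,"y":0,"z":0,"ax":0,"ay":0.14,"az":0,"grip":20},{"x":0,"y":-0.6,"z":0,"ax":0,"ay":0.28,"az":0,"grip":20},{"x":0,"y":-1.2,"z":0,"ax":0,"ay":0.42,"az":0,"grip":20},{"x":0,"y":-1.8,"z":0,"ax":0,"ay":0.56,"az":0,"grip":20},{"x":0,"y":-2.4,"z":0,"ax":0,"ay":0.7,"az":0,"grip":20}]'; python3 -m jog '[{"x":0,"y":-0.6,"z":0,"ax":0,"ay":0.14,"az":0,"grip":20},{"x":0,"y":-1.2,"z":0,"ax":0,"ay":0.28,"az":0,"grip":20},{"x":0,"y":-1.9,"z":0,"ax":0,"ay":0.42,"az":0,"grip":20},{"x":0,"y":-2.5,"z":0,"ax":0,"ay":0.56,"az":0,"grip":20},{"x":0,"y":-3.1,"z":0,"ax":0,"ay":0.7,"az":0,"grip":20}]'
python3 - <<'E'
from h import *
go(557.9,-289.1,102,-0.478)
im=get_image("scene"); cv2.imwrite("pics/scene6.png",cv2.resize(im["color"][160:320,80:280,::-1],None,fx=3.7,fy=3.7,interpolation=cv2.INTER_CUBIC))
E
```

```text
clock: 10.85
eef_pos: [558.3, -289.5, 141.6]
tool_rot: [-1.571, -0.002, -0.431]
force: [-0.8, -0.7, 3.8]
width: 36.4
clock: 11.35
eef_pos: [557.0, -289.0, 143.2]
tool_rot: [-1.57, 0.001, 0.269]
force: [0.4, -0.4, -0.5]
width: 36.3
clock: 11.85
eef_pos: [557.0, -288.9, 145.6]
tool_rot: [-1.571, 0.001, -0.443]
force: [0.7, -0.5, -0.7]
width: 36.9
clock: 12.35
eef_pos: [557.1, -288.8, 148.7]
tool_rot: [-1.572, 0.001, -1.143]
force: [-0.7, 0.0, -0.8]
width: 36.4
shift [ 0.6 46.7  0.6] turn [ 0.001 -0.665 -0.001] pos [ 557.1 -288.8  148.7] rot [-1.572e+00  1.000e-03 -1.143e+00] F [-0.7  0.  -0.8] T [ 0.   -0.05 -0.04] w 36.4 t 12.35 q [ 0.44  0.7  -0.01  1.67  0.01  0.77 -0.72]
```

View pics/scene6.png

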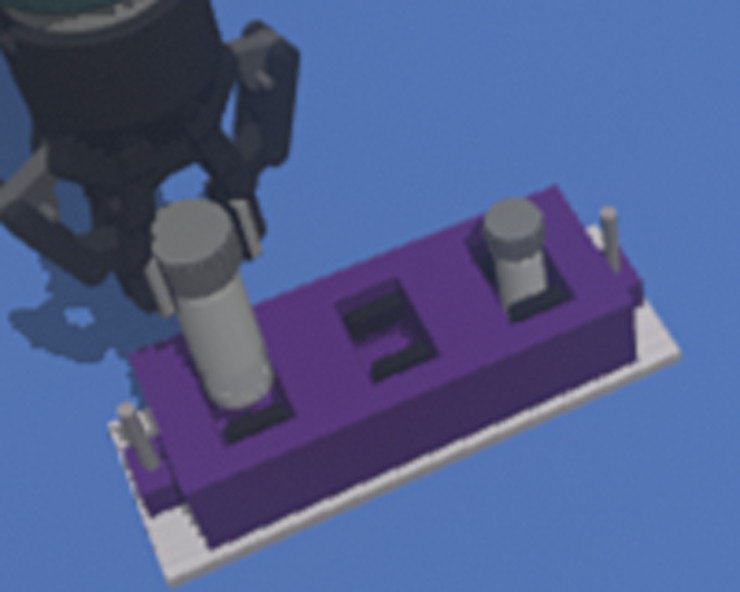

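```bash
python3 -m jog '[{"x":0,"y":-8,"z":0,"ax":0,"ay":0,"az":0,"grip":20},{"x":0,"y":-24,"z":0,"ax":0,"ay":0,"az":0,"grip":20},{"x":0,"y":-46,"z":0,"ax":0,"ay":0,"az":0,"grip":20},{"x":0,"y":-68,"z":0,"ax":0,"ay":0,"az":0,"grip":20},{"x":0,"y":-88,"z":0,"ax":0,"ay":0,"az":0,"grip":20}]'; python3 -c "
from h import *
go(494.7,242.2,240,0.456)"
```

```text
clock: 12.9
eef_pos: [557.6, -289.1, 238.4]
tool_rot: [-1.571, -0.0, -1.133]
force: [0.6, -0.2, -0.6]
width: 36.3
shift [-507.8   -1.7  168.6] turn [ 0.    -1.589  0.   ] pos [ 557.6 -289.1  238.4] rot [-1.571 -0.    -1.133] F [ 0.6 -0.2 -0.6] T [ 0.02 -0.03 -0.01] w 36.3 t 12.9 q [ 0.44  0.6  -0.01  1.59  0.01  0.96 -0.71]
```

```bash
python3 -m jog '[{"x":-15,"y":0,"z":5,"ax":0,"ay":-0.06,"az":0,"grip":20},{"x":-48,"y":0,"z":16,"ax":0,"ay":-0.16,"az":0,"grip":20},{"x":-86,"y":0,"z":28.5,"ax":0,"ay":-0.28,"az":0,"grip":20},{"x":-124,"y":0,"z":41,"ax":0,"ay":-0.4,"az":0,"grip":20},{"x":-162,"y":0,"z":53.8,"ax":0,"ay":-0.52,"az":0,"grip":20}]'; python3 -c "
from h import *
go(494.7,242.2,240,0.456)"
```

```text
clock: 13.4
eef_pos: [536.7, -116.8, 236.4]
tool_rot: [-1.571, 0.002, -0.606]
force: [0.6, 0.1, -1.4]
width: 36.3
shift [-238.9   -3.3  271.2] turn [-1.000e-03 -1.062e+00 -1.000e-03] pos [ 536.7 -116.8  236.4] rot [-1.571  0.002 -0.606] F [ 0.6  0.1 -1.4] T [-0.01 -0.06 -0.01] w 36.3 t 13.4 q [ 0.28  0.49 -0.17  1.8   0.1   0.85 -0.55]
```

```bash
python3 -m jog '[{"x":-27,"y":0,"z":31,"ax":0,"ay":-0.12,"az":0,"grip":20},{"x":-54,"y":0,"z":61,"ax":0,"ay":-0.24,"az":0,"grip":20},{"x":-81,"y":0,"z":92,"ax":0,"ay":-0.36,"az":0,"grip":20},{"x":-108,"y":0,"z":122,"ax":0,"ay":-0.48,"az":0,"grip":20},{"x":-135,"y":0,"z":153,"ax":0,"ay":-0.6,"az":0,"grip":20}]'; python3 -c "
from h import *
go(494.7,242.2,240,0.456)"
```

```text
clock: 13.9
eef_pos: [514.4, 85.6, 236.6]
tool_rot: [-1.571, 0.001, -0.005]
force: [1.4, -0.8, -0.6]
width: 36.5
shift [-20.6  -3.5 156.5] turn [-0.    -0.461 -0.001] pos [514.4  85.6 236.6] rot [-1.571e+00  1.000e-03 -5.000e-03] F [ 1.4 -0.8 -0.6] T [ 0.06 -0.08  0.04] w 36.5 t 13.9 q [ 0.02  0.47 -0.35  1.87  0.21  0.84 -0.44]
```

```bash
python3 -m jog '[{"x":-5,"y":0,"z":40,"ax":0,"ay":-0.1,"az":0,"grip":20},{"x":-10,"y":0,"z":80,"ax":0,"ay":-0.2,"az":0,"grip":20},{"x":-15,"y":0,"z":115,"ax":0,"ay":-0.3,"az":0,"grip":20},{"x":-19,"y":0,"z":145,"ax":0,"ay":-0.4,"az":0,"grip":20},{"x":-20.5,"y":0,"z":156,"ax":0,"ay":-0.46,"az":0,"grip":20}]';python3 -m jog '[{"x":0,"y":0,"z":0,"ax":0,"ay":0,"az":0,"grip":20},{"x":0,"y":0,"z":0,"ax":0,"ay":0,"az":0,"grip":20}]'
python3 - <<'E'
from h import *
go(494.7,242.2,130,0.456)
for n in("wrist","scene","top"):
    im=get_image(n); cv2.imwrite(f"pics/{n}7.png",im["color"][:,:,::-1])
E
```

```text
clock: 14.4
eef_pos: [495.4, 244.4, 236.7]
tool_rot: [-1.568, -0.0, 0.458]
force: [-0.5, 0.2, -0.7]
width: 36.6
clock: 14.6
eef_pos: [497.2, 239.0, 236.4]
tool_rot: [-1.572, 0.002, 0.446]
force: [0.6, -0.6, -0.7]
width: 36.6
shift [ -0.7 106.4   4. ] turn [ 0.001 -0.01  -0.002] pos [497.2 239.  236.4] rot [-1.572  0.002  0.446] F [ 0.6 -0.6 -0.7] T [-0.04 -0.   -0.01] w 36.6 t 14.6 q [-0.19  0.53 -0.47  1.79  0.3   0.89 -0.35]
```

View pics/scene7.png

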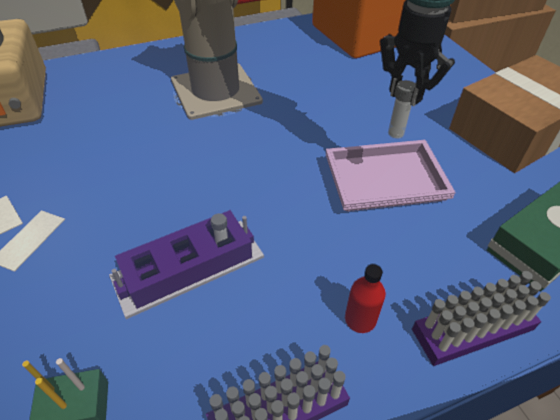

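View pics/wrist7.png

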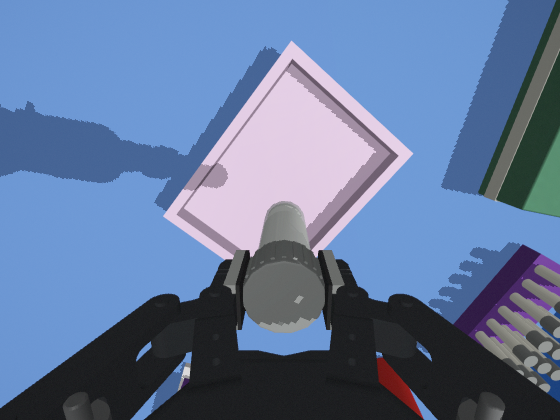

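```bash
python3 -m jog '[{"x":0,"y":15,"z":2,"ax":0,"ay":0,"az":0,"grip":20},{"x":0,"y":40,"z":2,"ax":0,"ay":0,"az":0,"grip":20},{"x":0,"y":70,"z":2,"ax":0,"ay":0,"az":0,"grip":20},{"x":0,"y":95,"z":2,"ax":0,"ay":0,"az":0,"grip":20},{"x":0,"y":112,"z":2,"ax":0,"ay":0,"az":0,"grip":20}]';python3 -m jog '[{"x":0,"y":3,"z":0,"ax":0,"ay":0,"az":0,"grip":20},{"x":0,"y":4,"z":0,"ax":0,"ay":0,"az":0,"grip":20},{"x":0,"y":4,"z":0,"ax":0,"ay":0,"az":0,"grip":20},{"x":0,"y":4,"z":0,"ax":0,"ay":0,"az":0,"grip":20}]'
python3 - <<'E'
from h import *
go(494.7,242.2,109.7,0.456)
im=get_image("scene"); cv2.imwrite("pics/scene8.png",cv2.resize(im["color"][60:220,310:510,::-1],None,fx=3.7,fy=3.7,interpolation=cv2.INTER_CUBIC))
E
```

```text
clock: 15.25
eef_pos: [496.7, 239.8, 123.2]
tool_rot: [-1.572, 0.002, 0.443]
force: [0.6, -0.6, 0.0]
width: 36.7
clock: 15.65
eef_pos: [497.9, 241.8, 122.0]
tool_rot: [-1.571, -0.002, 0.445]
force: [0.1, 0.7, -0.4]
width: 36.5
shift [-2.7 12.3  1.7] turn [ 0.    -0.011  0.002] pos [497.9 241.8 122. ] rot [-1.571 -0.002  0.445] F [ 0.1  0.7 -0.4] T [-0.01 -0.01  0.02] w 36.5 t 15.65 q [-0.25  0.68 -0.39  1.89  0.41  0.64 -0.45]
```

View pics/scene8.png

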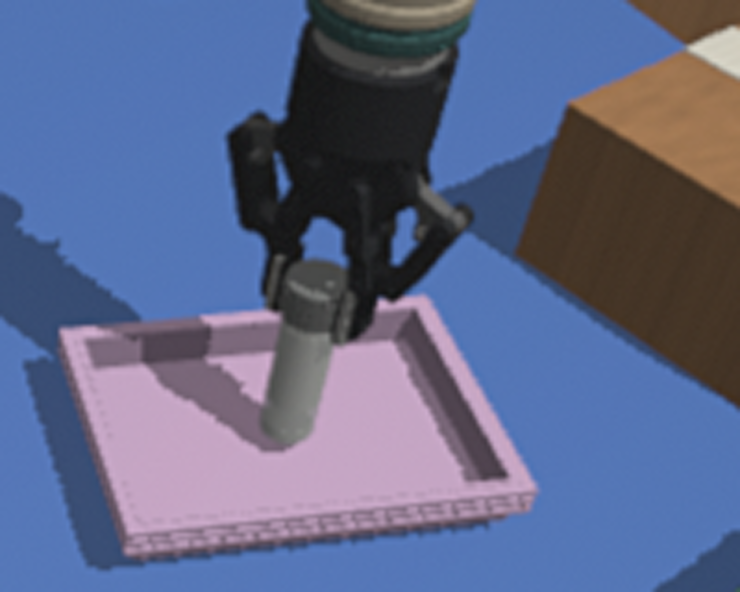

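```bash
python3 -m jog '[{"x":0,"y":1,"z":0,"ax":0,"ay":0,"az":0,"grip":20},{"x":0,"y":2,"z":0,"ax":0,"ay":0,"az":0,"grip":20},{"x":0,"y":3,"z":0,"ax":0,"ay":0,"az":0,"grip":20},{"x":0,"y":4,"z":0,"ax":0,"ay":0,"az":0,"grip":20}]';python3 -m jog '[{"x":0,"y":1,"z":0,"ax":0,"ay":0,"az":0,"grip":20},{"x":0,"y":2,"z":0,"ax":0,"ay":0,"az":0,"grip":20},{"x":0,"y":3,"z":0,"ax":0,"ay":0,"az":0,"grip":20},{"x":0,"y":4,"z":0,"ax":0,"ay":0,"az":0,"grip":20}]'
```

```text
clock: 16.1
eef_pos: [497.1, 241.5, 116.9]
tool_rot: [-1.571, -0.0, 0.445]
force: [-0.3, 0.3, -0.2]
width: 36.8
clock: 16.5
eef_pos: [497.1, 241.6, 112.8]
tool_rot: [-1.571, 0.0, 0.445]
force: [-0.4, -0.1, -0.1]
width: 36.6
```

```bash
python3 -m jog '[{"x":0,"y":0.5,"z":0,"ax":0,"ay":0,"az":0,"grip":20},{"x":0,"y":1,"z":0,"ax":0,"ay":0,"az":0,"grip":20}]'
```

```text
clock: 16.7
eef_pos: [497.1, 241.5, 111.9]
tool_rot: [-1.571, 0.0, 0.445]
force: [-0.2, -0.5, -0.1]
width: 36.3
```

```bash
python3 -m jog '[{"x":0,"y":0.5,"z":0,"ax":0,"ay":0,"az":0,"grip":20},{"x":0,"y":1,"z":0,"ax":0,"ay":0,"az":0,"grip":20}]'
```

```text
clock: 16.9
eef_pos: [497.2, 241.6, 110.9]
tool_rot: [-1.571, -0.0, 0.445]
force: [-1.0, 0.3, -0.1]
width: 36.6
```

```bash
python3 -m jog '[{"x":0,"y":0.4,"z":0,"ax":0,"ay":0,"az":0,"grip":20},{"x":0,"y":0.8,"z":0,"ax":0,"ay":0,"az":0,"grip":20}]'; python3 -m jog '[{"x":0,"y":0.3,"z":0,"ax":0,"ay":0,"az":0,"grip":20},{"x":0,"y":0.6,"z":0,"ax":0,"ay":0,"az":0,"grip":20}]'
```

```text
clock: 17.1
eef_pos: [497.1, 241.6, 110.1]
tool_rot: [-1.571, -0.0, 0.445]
force: [-0.0, -0.7, 0.5]
width: 36.5
clock: 17.3
eef_pos: [497.1, 241.6, 109.7]
tool_rot: [-1.571, -0.0, 0.445]
force: [-0.2, -0.3, 3.6]
width: 36.5
```

```bash
python3 -m jog '[{"x":0,"y":0,"z":0,"ax":0,"ay":0,"az":0,"grip":40},{"x":0,"y":0,"z":0,"ax":0,"ay":0,"az":0,"grip":44},{"x":0,"y":0,"z":0,"ax":0,"ay":0,"az":0,"grip":50},{"x":0,"y":0,"z":0,"ax":0,"ay":0,"az":0,"grip":60},{"x":0,"y":0,"z":0,"ax":0,"ay":0,"az":0,"grip":70}]'
python3 - <<'E'
from h import *
go(497.1,241.6,190,0.445)
for n in("wrist",):
    im=get_image(n); cv2.imwrite(f"pics/{n}9.png",im["color"][:,:,::-1])
im=get_image("scene"); cv2.imwrite("pics/scene9.png",cv2.resize(im["color"][60:220,310:510,::-1],None,fx=3.7,fy=3.7,interpolation=cv2.INTER_CUBIC))
E
```

```text
clock: 17.8
eef_pos: [497.1, 241.6, 109.5]
tool_rot: [-1.571, -0.0, 0.445]
force: [0.3, -0.3, -0.2]
width: 69.7
shift [ -0.  -80.5   0. ] turn [-0. -0.  0.] pos [497.1 241.6 109.5] rot [-1.571 -0.     0.445] F [ 0.3 -0.3 -0.2] T [ 0.06  0.02 -0.03] w 69.7 t 17.8 q [-0.26  0.7  -0.37  1.9   0.42  0.62 -0.46]
```

View pics/wrist9.png

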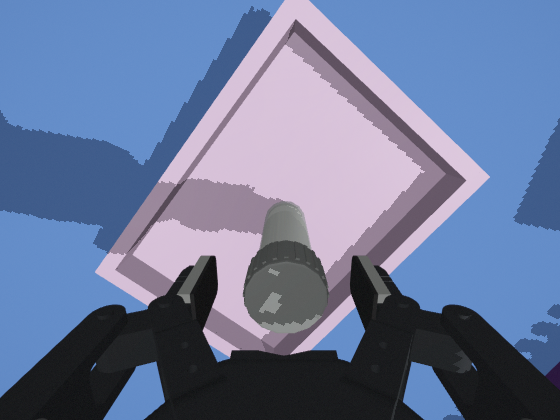

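View pics/scene9.png

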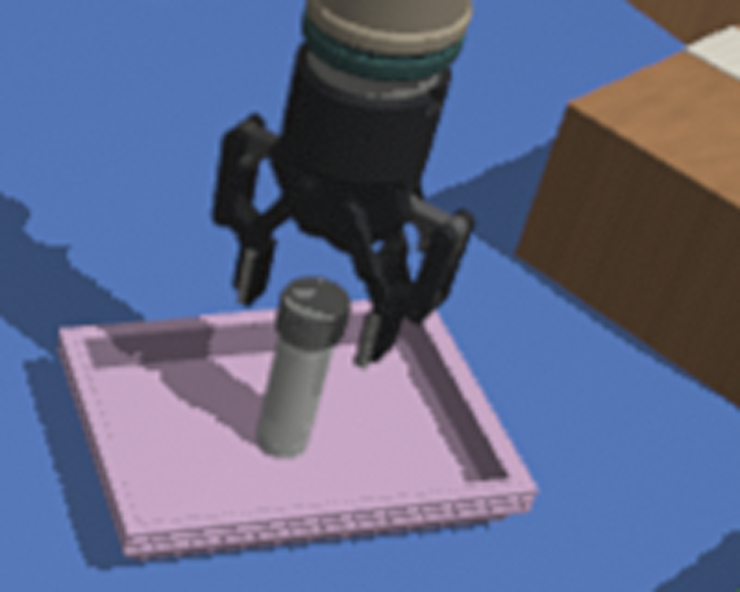

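The tube stands free between the opened fingers: in the wrist view its cap is at (286,292), with gaps on both sides. Next I back straight up.

```bash
python3 -m jog '[{"x":0,"y":-6,"z":0,"ax":0,"ay":0,"az":0,"grip":75},{"x":0,"y":-20,"z":0,"ax":0,"ay":0,"az":0,"grip":75},{"x":0,"y":-45,"z":0,"ax":0,"ay":0,"az":0,"grip":75},{"x":0,"y":-75,"z":0,"ax":0,"ay":0,"az":0,"grip":75},{"x":0,"y":-110,"z":0,"ax":0,"ay":0,"az":0,"grip":75}]'; python3 -m jog '[{"x":-20,"y":-10,"z":0,"ax":0,"ay":0,"az":0,"grip":75},{"x":-50,"y":-20,"z":0,"ax":0,"ay":0,"az":0,"grip":75},{"x":-80,"y":-20,"z":0,"ax":0,"ay":0,"az":0,"grip":75},{"x":-80,"y":-20,"z":0,"ax":0,"ay":0,"az":0,"grip":75},{"x":-80,"y":-20,"z":0,"ax":0,"ay":0,"az":0,"grip":75}]'
python3 - <<'E'
from h import *
go(497.1,241.6,190,0.445)
for n in("top","scene"):
    im=get_image(n); cv2.imwrite(f"pics/{n}10.png",im["color"][:,:,::-1])
    print(n,[np.round(proj(im,[497.1,241.6,z])) for z in (130,20)])
E
```

```text
clock: 18.4
eef_pos: [496.7, 241.4, 221.2]
tool_rot: [-1.571, 0.001, 0.445]
force: [1.1, 0.4, -0.2]
width: 75.2
clock: 18.9
eef_pos: [425.3, 207.2, 240.8]
tool_rot: [-1.571, -0.002, 0.445]
force: [-0.3, -0.2, 0.6]
width: 75.0
shift [79.5 51.   0.1] turn [0.    0.    0.002] pos [425.3 207.2 240.8] rot [-1.571 -0.002  0.445] F [-0.3 -0.2  0.6] T [ 0.03 -0.    0.  ] w 75.0 t 18.9 q [-0.15  0.41 -0.5   1.99  0.27  0.8  -0.36]
top [array([135., 218.]), array([149., 228.])]
scene [array([396., 140.]), array([386., 179.])]
```

View pics/top10.png

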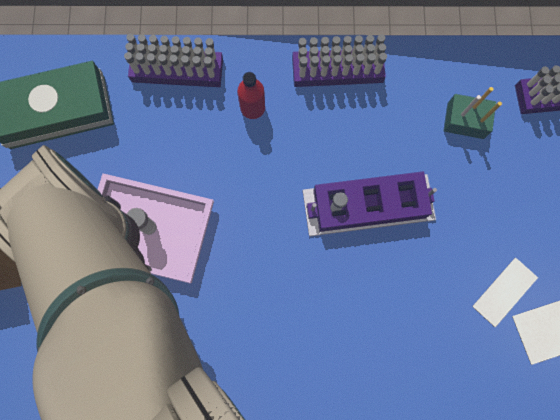

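View pics/scene10.png

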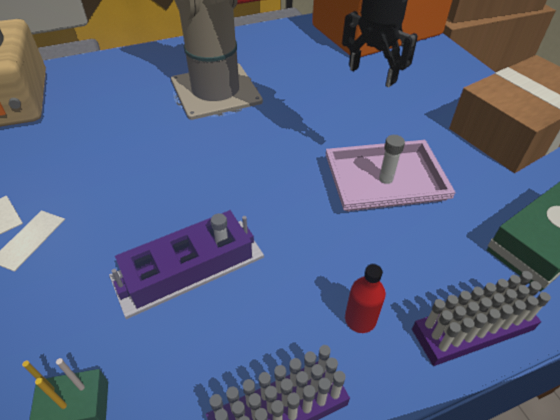

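The tube stands upright in the tray: its cap is at (395,141) in the scene view, against a predicted (396,140). The slim tube is unchanged at (340,200) in the top view, the rack is down, and the arm is clear.

```bash
python3 -c "
from h import *
print(finish_job())"
```

```text
the job is handed in; nothing more can be done
None
```

I gripped the wide tube by its cap and worked it free by twisting to and fro. Each swing was about 0.6 to 1.4 rad, with a rise of about 4 to 4.5 mm per radian. I then stood it near the middle of the tray floor, let go at a contact force of about 4 N, and backed the arm away. The job was handed in at about 19 s.

- **Rack:** the vertical pull never read above 4.3 N, less than the rack's 8.8 N weight. Every picture showed the rack down on its plate.
- **Wide tube:** the last pictures show it upright within 1–2 px of where I predicted, with the robot not touching it.
- **Slim tube:** it stands unmoved in the rack.
- **Disagreement:** the tray rim measured about 174 by 236 mm, against the stated 160 by 220 mm. Its height matched the stated 46 mm, so I took the difference as a projecting lip. It did not affect the placing.
- **Refused call:** my first jog call was refused because its rows left out some fields. Nothing moved.

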